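# Scoop the potatoes out of the organiser and into the pot

### The job

Pick up the metal scoop by its handle and scoop both potatoes out of the organiser tray together in one scoopful (the tray's corner behind them will stop them rolling away), then tip them into the pot without touching them with the fingers. Leave the square tea tin standing in the tray, put the scoop down flat on the bare counter and let go, with the pot left upright about where it was. Do not knock the jar, the blue wrap holder or the wooden spoon.

Things in the scene. Friction and masses are not known exactly. Their poses are not given: they have to be found in the camera images.
- organiser: White plastic organiser: open rectangular tray, fixed on two runners. Inside 300 (x, away from the robot) by 230 mm (y), walls 4 mm thick. Origin: centre of its underside, on the counter; inner floor 12 mm and rim 57 mm above it; far wall's inner face at x = +150 mm, side walls' at y = +/-115 mm. The potatoes lie in one far corner (left or right), the tin stands in the other.
- scoop: Flat aluminium scoop with a wooden handle, 220 g, standing loose and level on the counter. Origin: centre of its underside. x points to its open mouth, z up. Pan from x = -60 mm (back wall, 46 mm high) to the lip; 108 mm wide overall (y +/-54 mm); side walls 34 mm high as far as x = +20 mm, then 18 mm high to x = +45 mm. Potatoes roll out when the mouth is tipped down 45 degrees.
- scoop_grip (a point): Grip point on the scoop handle's centre line, at x = -84, z = +112 mm in the scoop's frame; axes as the scoop's. The handle leaves the back wall and leans back (to -x) 15 degrees from the scoop's z: a straight bar 26 mm fore and aft, 24 mm across (y), its top end 30 mm above this point along the bar. With the fingers along the handle the tool leans 15 degrees while the scoop is level.
- scoop_lip (a point): Middle of the scoop's straight, thin front lip, at its underside: x = +63, z = 0 mm in the scoop's frame; axes as the scoop's. The pan's floor is 3 mm thick and thins to 2 mm at the lip.
- potato_a: Brown potato, about 50 g, 64 mm long (its x axis) and 46 mm thick. Origin at its centre. It lies loose nearest the organiser's far wall, roughly crosswise (long axis along the organiser's y); it can roll.
- potato_b: The second potato, same size; origin at its centre. It lies loose about 55 mm nearer the robot than the first, roughly crosswise.
- tin: Square steel tea tin, 58 x 58 mm and 60 mm high, loose, standing in the other far corner of the organiser. Origin: centre of its underside.
- pot: Empty round aluminium cooking pot without lid, 600 g, loose on the counter, outer radius 95 mm, 90 mm high, inner radius about 91 mm, with two small loop handles on opposite sides near the rim. Origin: centre of its underside.
- jar: Glass jar with a clamp lid, radius 45 mm, 130 mm high, loose bystander. Origin: centre of its underside.
- wrap_holder: Blue plastic wrapper holder, 310 x 62 x 63 mm high, long along its x, loose bystander. Origin: centre of its underside.
- spoon: Wooden spoon 280 mm long lying on the counter, loose bystander. Origin on its centre line underneath, x towards the spoon's head.
Not all that is in view belongs to the job. Leave any purple or red look-alike of the scoop alone.

How it is judged:
By the outcome, as a careful person would: the job done as asked, in the order asked, and still so for the second after the job is handed in, with the robot touching nothing.
It also fails if it takes over 53 s, if anything falls off the work surface, if the arm or the gripper's body presses on something with over 40 N, if the wrist force passes 120 N, or if a joint passes its speed limit or range.

### The arm

A 6-joint arm with a two-finger parallel gripper is mounted at the origin on the work surface. World frame = base frame: x ahead of the robot, y to its left, z up, the work surface at z = 0. Lengths are in m, angles in rad, forces in N, time in s.
With the tool pointing down it reaches from about 0.375 to 0.9 m from the base axis. Payload 3.1 kg.
Tool frame: the origin (TCP) lies between the finger pads; the fingertips stand 17 mm ahead of it and the grasp point (between the pads) lies 2 mm behind it; z points along the fingers, y is the line along which they close (so a half turn about z gives the same grasp; the last joint's range is limited). The gripper opens to 85 mm and grips with 20 to 120 N. Pads are 22 mm wide; open, the fingers measure 114 mm over their backs; the gripper's body (76 mm by 85 mm) begins 54 mm behind the grasp point. The pads swing forward as they close: fully open they stand 13 mm farther back than shut.
Start: joints at [-1.476, 0.527, 1.433, -0, 1.181, -0.178], TCP at [0.168, -0.602, 0.248] pointing down, gripper open.
Joint ranges: [-3.08, 3.08], [-0.75, 2.2], [0.22, 2.44], [-1.43, 4.57], [0, 2.65], [-2.85, 2.85]. Speed limits (rad/s): [2.79, 2.79, 3.14, 3.14, 3.14, 3.14].

### API

Orientations are given as a unit quaternion [x, y, z, w].
In Python, from station import sense, vision, order gives the robot as it stands.
- The arm moves only by the shell command python3 -m crank 'ROWS' [OPENING] [FORCE]. ROWS is JSON, a list of rows, each an object with "dp": the shift along the world's x, y, z in units of 30 mm (1.0 is 30 mm), a list of three; "angular": the turn, a rotation vector about the world's x, y, z in degrees, a list of three. In form: [{"dp": [dx, dy, dz], "angular": [ax, ay, az]}, ...]. A call has 1 to 20 rows; each row shifts and turns the commanded pose from where the row before left it; what a row does not reach is not made up. A row lasts 1/10 s, in which the tool goes at most 50 mm and 8.59 degrees, less where a joint would pass 70% of its speed; a pose out of reach is approached as far as the arm can. A call is refused whole if a number of a shift passes 1 or a number of a turn 8.59, either way. A call with a gripper value outside its range is refused whole. OPENING is the closure, from 0 (fully open) to 1 (shut), set as the call begins (- or left out, the last holds). The fingers move at their own pace and stop on an object; FORCE is the grip in N (left out, the last holds). Time passes only in rows, so rows that do not move let the fingers close. It gives the time, the measured TCP pose, the force, the opening and the grip force at its end, in the units of the state.
- sense(): the state, without advancing time (a new reading comes with each control period).
- vision.snapshot(name): name is "scene" or "top" or "wrist"; returns a dict with "image" (480x640x3 uint8, blue, green, red), "range_z" (480x640 float32, m along the optical axis (not along the pixel's ray), 0 where there is no reading), "mtx" (3x3 intrinsics, pixels), "dist" ([k1, k2, p1, p2, k3] as OpenCV has them; the pictures are not rectified), "pose" (4x4, takes a point from camera to world coordinates); the wrist camera has in their place "mount" (4x4, takes a point from camera to tool coordinates, whose origin is the TCP and whose axes are the flange's). Camera axes: x right, y down, z forward; pixel columns grow to the right and rows downward; lengths in m; the calibration is good to about 2 mm. A picture is of the moment at which its call begins: read the wrist's pose just before it.
- order.sign_off(): hands the job in; it is judged then, once.
The state is a dict: "t": time; "q": joint angles; "qd": joint speeds; "tau": joint torques, N m; "tcp_pos": TCP position; "tool_rot": TCP orientation; "force": force on the tool from outside, world axes, zero at the start; "ft_torque": the same for the moment, N m; "finger_gap": opening from 0.0 (shut) to 1.0 (fully open); "gripper_force": force on a finger pad.
Only numpy, scipy, OpenCV 4.12 (cv2) and the standard library are available. Lean on these libraries where they do the work, as an engineer would, in place of code of your own. Each camera call takes 0.05 s, during which the arm holds its last target. There are 200 camera calls.

## Working session

There is one attempt and no reset: what is moved stays moved. The work goes in short steps, Python scripts to look and compute and a shell command to move; the robot and the scene stay as the last step left them, time stands still between calls to the robot, and variables do not carry over. Pictures are saved under pics/ and viewed, at most 10 in all, crops included, and the job is handed in when it is done.

```bash
ls; mkdir -p pics; cat > h.py <<'E'
import numpy as np, cv2
from station import sense, vision, order
from scipy.spatial.transform import Rotation as R
def snap(n):
    s=sense(); d=vision.snapshot(n)
    if 'mount' in d:
        T=np.eye(4);T[:3,:3]=R.from_quat(s['tool_rot']).as_matrix();T[:3,3]=s['tcp_pos'];d['pose']=T@np.array(d['mount'])
    return d
def pts(d,uv,z=None):
    "uv Nx2; ray to plane z, or by depth if z None"
    uv=np.asarray(uv,float).reshape(-1,2)
    n=cv2.undistortPoints(uv.reshape(-1,1,2),np.array(d['mtx']),np.array(d['dist'])).reshape(-1,2)
    r=np.c_[n,np.ones(len(n))]; P=np.array(d['pose'])
    if z is None:
        zz=d['range_z'][uv[:,1].astype(int),uv[:,0].astype(int)]
        return (r*zz[:,None])@P[:3,:3].T+P[:3,3]
    w=r@P[:3,:3].T; return P[:3,3]+w*((z-P[2,3])/w[:,2])[:,None]
E
python3 - <<'E'
from h import *
for n in('scene','top'):
    d=snap(n); cv2.imwrite(f'pics/{n}0.png',d['image']); np.save(f'{n}0.npy',d,allow_pickle=True); print(n,np.round(d['pose'],3).tolist())
s=sense();print(s)
E
```

```text
pics
scene [[-0.78, 0.499, -0.378, 0.964], [0.626, 0.626, -0.465, 0.534], [0.004, -0.599, -0.8, 1.129], [0.0, 0.0, 0.0, 1.0]]
top [[0.018, -0.998, 0.06, 0.362], [-1.0, -0.018, -0.001, -0.063], [0.002, -0.06, -0.998, 1.839], [0.0, 0.0, 0.0, 1.0]]
{'t': 0.1, 'q': array([-1.47650210e+00,  5.28379338e-01,  1.43374453e+00, -2.19146169e-06,
        1.18140534e+00, -1.78521075e-01]), 'qd': array([ 0.0003888 , -0.0022059 , -0.00132801, -0.00075808, -0.00031662,
       -0.00010704]), 'tau': array([-5.00485676e-04, -4.43305600e+01, -1.78586483e+01, -3.53342321e-04,
        3.86580839e-03, -1.54695687e-05]), 'tcp_pos': array([ 0.16836041, -0.60127787,  0.2474371 ]), 'tool_rot': array([ 9.90710372e-01,  1.35985370e-01,  3.97531223e-05, -9.67463977e-04]), 'force': array([-0.39813846, -0.24025423, -0.4032277 ]), 'ft_torque': array([-0.00421918,  0.01546293, -0.00336573]), 'gripper_force': 0.0, 'finger_gap': 0.9996006242770777}
```

View pics/scene0.png

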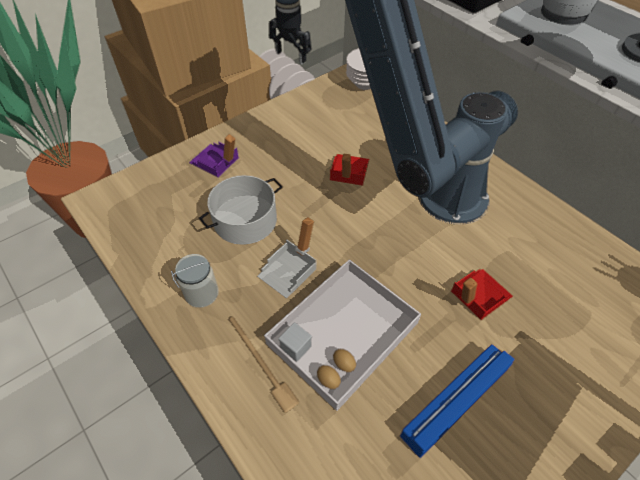

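View pics/top0.png

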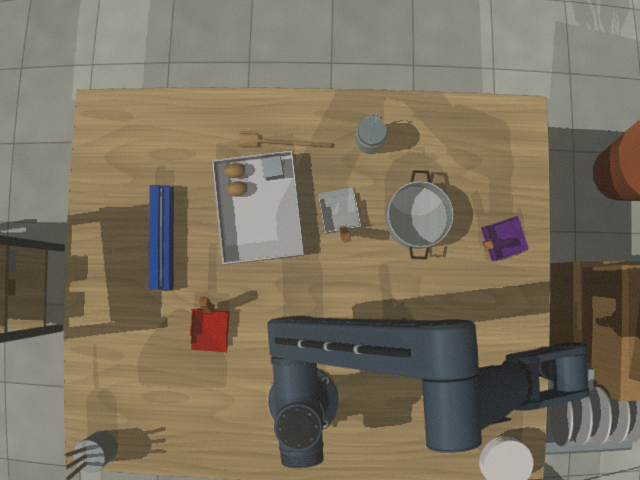

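Candidates for the scoop: grey one at scene (288,266) / top (340,212); red at scene (483,293) and (349,169); purple at scene (215,160). The grey aluminium one is the match, standing between tray and pot. The potatoes are in the far-left corner (top (235,171) and (236,188)), the tin far right at (274,167), the pot at (420,214), and the jar at (371,133).

```bash
cat > m1.py <<'E'
from h import *
def cloud(n):
    d=np.load(f'{n}0.npy',allow_pickle=True).item()
    v,u=np.mgrid[0:480,0:640]; uv=np.c_[u.ravel(),v.ravel()]
    p=pts(d,uv); ok=d['range_z'].ravel()>0
    hsv=cv2.cvtColor(d['image'],cv2.COLOR_BGR2HSV).reshape(-1,3)
    return d,p[ok],hsv[ok],uv[ok]
def rect(p):
    r=cv2.minAreaRect((p[:,:2]*1000).astype(np.float32)); return np.round(np.array([*r[0],*r[1],r[2]]),1)
for n in('top','scene'):
    d,p,h,uv=cloud(n); H,S,V=h.T.astype(int); print(n, d['mtx'][0][0])
    x,y,z=p.T
    c=pts(d,[[258,207],[340,212],[420,214],[371,133],[161,237],[288,142]] if n=='top' else [[343,330],[288,266],[243,210],[195,282],[458,400],[262,370]])
    print(np.round(c,3).tolist())
    def near(cx,cy,r): return np.hypot(x-cx,y-cy)<r
    C=c if n=='top' else C0
    if n=='top': C0=c
    m=near(*C[0][:2],.25)&(z>.045)&(z<.066)&(S<40)&(abs(y-C[0][1])<.17)
    print('tray',m.sum(),rect(p[m]))
    m=near(*C[1][:2],.11)&(S<60)&(z<.055)&(z>-.004)
    print('scoop grey',m.sum(),rect(p[m]), p[m].mean(0).round(3))
    m=near(*C[1][:2],.14)&(S>80)&(z>.06)&(z<.17)
    print('handle',m.sum(),p[m].mean(0).round(4),p[m].min(0).round(3),p[m].max(0).round(3))
    m=near(*C[0][:2],.22)&(S>80)&(z>.022)&(z<.07)
    for k,(X,Y) in enumerate([0]*0): pass
    q=p[m]
    lab=cv2.kmeans(q[:,:2].astype(np.float32),2,None,(3,50,1e-5),5,cv2.KMEANS_PP_CENTERS)[1].ravel()
    for k in(0,1): print('potato',(lab==k).sum(),rect(q[lab==k]),q[lab==k].mean(0).round(3),q[lab==k][:,2].max().round(3))
    m=near(*C[2][:2],.13)&(z>.08)&(z<.1)&(S<60)
    print('pot',m.sum(),np.round(cv2.minEnclosingCircle((p[m][:,:2]*1000).astype(np.float32))[0]),rect(p[m]))
    m=near(*C[0][:2],.25)&(z>.066)&(z<.08)&(S<60); print('tin',m.sum(),rect(p[m]) if m.sum()>3 else '')
    m=near(*C[3][:2],.1)&(z>.1)&(z<.14); print('jar',m.sum(),rect(p[m]))
d=np.load('scene0.npy',allow_pickle=True).item()
cv2.imwrite('pics/scoopcrop.png',cv2.resize(d['image'][200:420,230:440],None,fx=2.7,fy=2.7,interpolation=cv2.INTER_CUBIC))
E
python3 m1.py
```

```text
top 616.0995408712926
[[0.575, 0.147, 0.005], [0.564, -0.099, 0.005], [0.564, -0.341, -0.001], [0.778, -0.181, 0.128], [0.477, 0.431, 0.042], [0.776, 0.062, 0.001]]
tray 647 [570.8 144.7 310.  238.8   7.8]
scoop grey 1441 [557.3 -74.  143.3 162.4  11.1] [ 0.57  -0.096  0.007]
handle 125 [ 0.487  -0.1108  0.1272] [ 0.466 -0.125  0.062] [ 0.515 -0.098  0.151]
potato 217 [624.2 209.7  39.3  54.5   4.1] [0.624 0.208 0.052] 0.066
potato 228 [748.5 176.4  98.3 203.5  40.5] [0.681 0.213 0.05 ] 0.068
pot 307 [ 558. -328.] [ 558.9 -330.4  189.6  198.7   49.1]
tin 367 [569.3 142.8 304.6 234.6   7.7]
jar 697 [ 788.4 -186.5   81.9   91.    39.5]
scene 486.12435721846316
[[0.567, 0.139, 0.013], [0.556, -0.111, 0.001], [0.541, -0.36, 0.002], [0.803, -0.147, 0.118], [0.497, 0.441, 0.064], [0.784, 0.094, 0.003]]
tray 1394 [571.  143.3 309.9 239.7   7.6]
scoop grey 1956 [556.7 -88.4 150.3 173.3  11.2] [ 0.565 -0.099  0.009]
handle 329 [ 0.4941 -0.1072  0.1081] [ 0.468 -0.128  0.06 ] [ 0.515 -0.096  0.146]
potato 405 [680.5 217.3  41.1  59.   20.5] [0.682 0.22  0.05 ] 0.062
potato 376 [626.3 209.2  38.3  57.7   7.8] [0.628 0.212 0.05 ] 0.063
pot 475 [ 561. -325.] [ 559.6 -326.6  199.   193.4   41.9]
tin 572 [687.9 102.2  59.6  58.6  11.4]
jar 962 [ 791.9 -183.6   87.9   83.5   23.7]
```

View pics/scoopcrop.png

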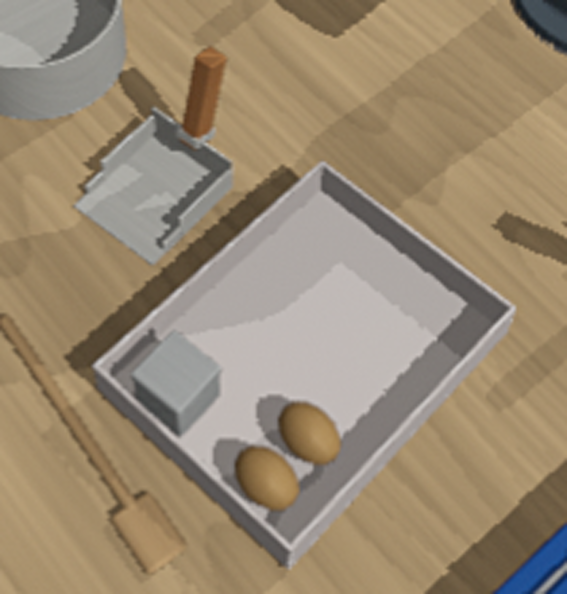

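The crop shows the grey scoop with its mouth pointing away from the robot. The handle is at crop (205,90) and the pan is level on the counter, so this is the right one. The potatoes lie in the far-left corner. Next I refine the scoop's pose.

```bash
cat >> h.py <<'E'
def tcp(grip,yaw,pitch):
    "grip point world, deg; returns TCP pos, R"
    r=R.from_euler('ZY',[yaw,pitch-15],degrees=True)*R.from_matrix(np.diag([1.,-1,-1]))
    return np.array(grip)+.002*r.as_matrix()[:,2], r
def from_lip(lip,yaw,pitch):
    g=np.array(lip)+R.from_euler('ZY',[yaw,pitch],degrees=True).apply([-.147,0,.112])
    return tcp(g,yaw,pitch)
def go(p,r,p0=None,r0=None,slow=40.,off=0):
    "print rows needed from the current (or given) pose; slow=mm per row"
    s=sense(); p0=np.array(s['tcp_pos']) if p0 is None else p0; r0=R.from_quat(s['tool_rot']) if r0 is None else r0
    dp=(p-p0)*1000; w=np.degrees((r*r0.inv()).as_rotvec())
    n=int(np.ceil(max(np.linalg.norm(dp)/slow,np.linalg.norm(w)/8.5,abs(dp).max()/30,1)))
    print('dp mm',dp.round(1),'rot',w.round(2),'| n',n,'per row dp',(dp/30/n).round(3).tolist(),'ang',(w/n).round(2).tolist())
E
cat > m2.py <<'E'
from h import *
exec(open('m1.py').read().split("for n in(")[0].split('from h import *')[1])
P=[];HH=[]
for n in('top','scene'):
    d,p,h,uv=cloud(n);H,S,V=h.T.astype(int);x,y,z=p.T
    L=R.from_euler('z',-7.7,degrees=True).apply(p-[.571,.144,0])
    m=(np.hypot(x-.564,y+.1)<.1)&(S<55)&(z<.055)&(z>-.006)&(L[:,1]<-.13)
    # keep largest connected blob
    im=np.zeros((480,640),np.uint8); im[uv[m][:,1],uv[m][:,0]]=255
    k,lab,st,_=cv2.connectedComponentsWithStats(im); b=1+st[1:,4].argmax(); m&=lab[uv[:,1],uv[:,0]]==b
    print(n,'scoop',m.sum(),rect(p[m]),np.percentile(p[m][:,2],[1,50,99]).round(3))
    m=(np.hypot(x-.487,y+.11)<.05)&(S>80)&(z>.136)&(z<.16); print('handle top',m.sum(),p[m].mean(0).round(4), rect(p[m]))
    m=(abs(L[:,0])<.1)&(abs(L[:,1]+.03)<.06)&(z<.03); print('tray floor',np.median(z[m]).round(4)); 
    m=(np.hypot(x-.4,y+.1)<.05)&(z<.03); print('counter',np.median(z[m]).round(4))
E
python3 m2.py
```

```text
top scoop 1466 [570.6 -96.3 125.7 113.5  11.2] [-0.005  0.004  0.049]
handle top 73 [ 0.4801 -0.1127  0.1416] [ 480.5 -112.5   26.2   22.9   11.2]
tray floor 0.0128
counter 0.0004
scene scoop 1909 [ 561.4 -108.1  148.9  131.8   11. ] [-0.002  0.004  0.047]
handle top 72 [ 0.4835 -0.1118  0.1405] [ 481.1 -113.6   25.6   28.     1.9]
tray floor 0.0122
counter 0.0001
```

```bash
python3 - <<'E'
from h import *
p,r=tcp([.4876,-.112,.112],11.2,0)
pre=p-.1*r.as_matrix()[:,2]
print(p,pre); go(pre,r); go(p,r,pre,r)
E
```

```text
[ 0.48810778 -0.11189946  0.11006815] [ 0.46271879 -0.11692661  0.20666073]
dp mm [294.4 484.4 -40.8] rot [  3.37 -14.6   -4.42] | n 17 per row dp [0.577, 0.95, -0.08] ang [0.2, -0.86, -0.26]
dp mm [ 25.4   5.  -96.6] rot [0. 0. 0.] | n 4 per row dp [0.212, 0.042, -0.805] ang [0.0, 0.0, 0.0]
```

```bash
python3 -m crank '[{"dp":[0.577,0.95,-0.08],"angular":[0.2,-0.86,-0.26]},{"dp":[0.577,0.95,-0.08],"angular":[0.2,-0.86,-0.26]},{"dp":[0.577,0.95,-0.08],"angular":[0.2,-0.86,-0.26]},{"dp":[0.577,0.95,-0.08],"angular":[0.2,-0.86,-0.26]},{"dp":[0.577,0.95,-0.08],"angular":[0.2,-0.86,-0.26]},{"dp":[0.577,0.95,-0.08],"angular":[0.2,-0.86,-0.26]},{"dp":[0.577,0.95,-0.08],"angular":[0.2,-0.86,-0.26]},{"dp":[0.577,0.95,-0.08],"angular":[0.2,-0.86,-0.26]},{"dp":[0.577,0.95,-0.08],"angular":[0.2,-0.86,-0.26]},{"dp":[0.577,0.95,-0.08],"angular":[0.2,-0.86,-0.26]},{"dp":[0.577,0.95,-0.08],"angular":[0.2,-0.86,-0.26]},{"dp":[0.577,0.95,-0.08],"angular":[0.2,-0.86,-0.26]},{"dp":[0.577,0.95,-0.08],"angular":[0.2,-0.86,-0.26]},{"dp":[0.577,0.95,-0.08],"angular":[0.2,-0.86,-0.26]},{"dp":[0.577,0.95,-0.08],"angular":[0.2,-0.86,-0.26]},{"dp":[0.577,0.95,-0.08],"angular":[0.2,-0.86,-0.26]},{"dp":[0.577,0.95,-0.08],"angular":[0.2,-0.86,-0.26]},{"dp":[0,0,0],"angular":[0,0,0]}]' 0
python3 - <<'E'
from h import *
d=snap('wrist'); cv2.imwrite('pics/w1.png',d['image'])
v,u=np.mgrid[0:480,0:640]; uv=np.c_[u.ravel(),v.ravel()]
p=pts(d,uv); S=cv2.cvtColor(d['image'],cv2.COLOR_BGR2HSV)[...,1].ravel()
m=(d['range_z'].ravel()>0)&(S>80)&(p[:,2]>.132)&(p[:,2]<.155)&(np.hypot(p[:,0]-.48,p[:,1]+.113)<.05)
print(m.sum()); 
if m.sum()>5: print(p[m].mean(0), cv2.minAreaRect((p[m][:,:2]*1000).astype(np.float32)))
pp,r=tcp([.4876,-.112,.112],11.2,0); go(pp,r)
E
```

```text
t: 1.9
tcp_pos: [0.4626, -0.1139, 0.2069]
tool_rot: [0.987, 0.099, 0.129, -0.013]
force: [-0.8, -0.4, 0.4]
finger_gap: 1.0
gripper_force: 0.0
1749
[ 0.48248294 -0.11525293  0.14025004] ((482.28302001953125, -115.46269226074219), (26.891075134277344, 23.8798885345459), 11.489566802978516)
dp mm [ 25.5   3.6 -97.1] rot [ 0.04 -0.05 -0.2 ] | n 4 per row dp [0.213, 0.03, -0.809] ang [0.01, -0.01, -0.05]
```

View pics/w1.png

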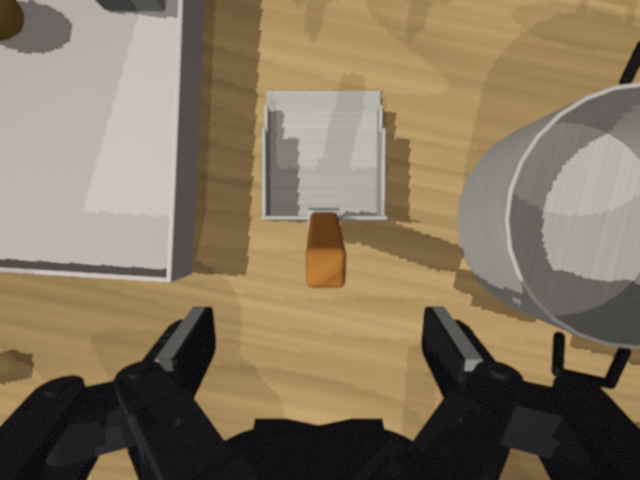

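The wrist view shows the handle midway between the open fingers, at (325,260), with the pan straight ahead. Yaw agrees at 11.4°. I'll descend along the handle and grip.

```bash
python3 -m crank '[{"dp":[0.174,0.015,-0.647],"angular":[0,0,0]},{"dp":[0.174,0.015,-0.647],"angular":[0,0,0]},{"dp":[0.174,0.015,-0.647],"angular":[0,0,0]},{"dp":[0.174,0.015,-0.647],"angular":[0,0,0]},{"dp":[0.174,0.015,-0.647],"angular":[0,0,0]},{"dp":[0,0,0],"angular":[0,0,0]}]' 0
python3 -m crank '[{"dp":[0,0,0],"angular":[0,0,0]},{"dp":[0,0,0],"angular":[0,0,0]},{"dp":[0,0,0],"angular":[0,0,0]},{"dp":[0,0,0],"angular":[0,0,0]},{"dp":[0,0,0],"angular":[0,0,0]},{"dp":[0,0,0],"angular":[0,0,0]},{"dp":[0,0,0],"angular":[0,0,0]},{"dp":[0,0,0],"angular":[0,0,0]}]' 1 110
python3 -c "
from h import *
s=sense();print(s['tcp_pos'],R.from_quat(s['tool_rot']).as_matrix().round(3).tolist())"
```

```text
t: 2.55
tcp_pos: [0.4881, -0.1158, 0.1085]
tool_rot: [0.987, 0.096, 0.128, -0.013]
force: [0.2, 0.5, -0.3]
finger_gap: 1.001
gripper_force: 0.0
t: 3.35
tcp_pos: [0.4889, -0.115, 0.1113]
tool_rot: [0.987, 0.097, 0.131, -0.012]
force: [-2.0, 1.4, 6.7]
finger_gap: 0.266
gripper_force: 107.2
[ 0.48888692 -0.11501471  0.11127445] [[0.947, 0.194, 0.255], [0.188, -0.981, 0.048], [0.26, 0.002, -0.966]]
```

```bash
cat >> h.py <<'E'
def tray(x,y,z=0): return R.from_euler('z',7.7,degrees=True).apply([x,y,z])+[.571,.144,0]
def lipnow():
    s=sense(); r=R.from_quat(s['tool_rot'])*R.from_matrix(np.diag([1.,-1,-1])).inv()
    r=r*R.from_euler('y',15,degrees=True); p=np.array(s['tcp_pos'])-.002*R.from_quat(s['tool_rot']).as_matrix()[:,2]
    lip=p+r.apply([.147,0,-.112]); l=R.from_euler('z',-7.7,degrees=True).apply(lip-[.571,.144,0])
    print('lip world',lip.round(4),'tray',l.round(4),'yaw,pitch',r.as_euler('ZYX',degrees=True).round(2),'F',np.round(s['force'],1),'t',s['t'])
E
python3 -m crank '[{"dp":[0,0,0.8],"angular":[0,0,0]},{"dp":[0,0,1],"angular":[0,0,0]},{"dp":[0,0,1],"angular":[0,0,0]},{"dp":[0,0,1],"angular":[0,0,0]},{"dp":[0,0,0],"angular":[0,0,0]}]'
python3 - <<'E'
from h import *
lipnow(); p,r=from_lip(tray(.012,.05,.105),7.7,4); go(p,r)
q,_=from_lip(tray(.012,.05,.020),7.7,4); go(q,r,p,r)
d=snap('scene'); cv2.imwrite('pics/s1.png',d['image'][140:440,180:480])
E
```

```text
t: 3.85
tcp_pos: [0.4906, -0.1161, 0.228]
tool_rot: [0.986, 0.097, 0.133, -0.009]
force: [0.2, 0.5, -1.8]
finger_gap: 0.267
gripper_force: 108.4
lip world [ 0.6351 -0.0884  0.1189] tray [ 0.0324 -0.2389  0.1189] yaw,pitch [11.2  -0.35 -0.43] F [ 0.2  0.5 -1.8] t 3.85
dp mm [-51.6 292.8  -3. ] rot [-0.3   4.36 -3.51] | n 10 per row dp [-0.172, 0.976, -0.01] ang [-0.03, 0.44, -0.35]
dp mm [  0.   0. -85.] rot [0. 0. 0.] | n 3 per row dp [0.0, 0.0, -0.944] ang [0.0, 0.0, 0.0]
```

View pics/s1.png

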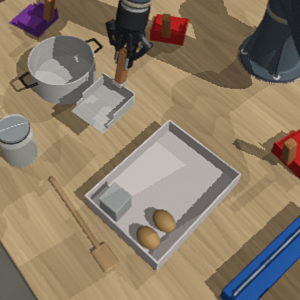

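The scoop is lifted level, with the handle in the fingers at (122,60). I'll carry it over the tray and lower it.

```bash
python3 -m crank '[{"dp":[-0.172,0.976,0],"angular":[0,0.44,-0.35]},{"dp":[-0.172,0.976,0],"angular":[0,0.44,-0.35]},{"dp":[-0.172,0.976,0],"angular":[0,0.44,-0.35]},{"dp":[-0.172,0.976,0],"angular":[0,0.44,-0.35]},{"dp":[-0.172,0.976,0],"angular":[0,0.44,-0.35]},{"dp":[-0.172,0.976,0],"angular":[0,0.44,-0.35]},{"dp":[-0.172,0.976,0],"angular":[0,0.44,-0.35]},{"dp":[-0.172,0.976,0],"angular":[0,0.44,-0.35]},{"dp":[-0.172,0.976,0],"angular":[0,0.44,-0.35]},{"dp":[-0.172,0.976,0],"angular":[0,0.44,-0.35]},{"dp":[0,0,0],"angular":[0,0,0]},{"dp":[0,0,0],"angular":[0,0,0]}]'
python3 - <<'E'
from h import *
lipnow(); q,r=from_lip(tray(.012,.05,.020),7.7,4); go(q,r)
d=snap('wrist'); cv2.imwrite('pics/w2.png',d['image'])
# lip corners by depth in wrist image: grey pixels of scoop
v,u=np.mgrid[0:480,0:640]; p=pts(d,np.c_[u.ravel(),v.ravel()]); z=p[:,2].reshape(480,640)
L=R.from_euler('z',-7.7,degrees=True).apply(p-[.571,.144,0])
m=(z.ravel()>.085)&(z.ravel()<.125)&(L[:,0]<.05)&(L[:,0]>-.1)&(abs(L[:,1]-.05)<.075)
print('lip by camera', L[m][:,0].max(), np.percentile(L[m][:,1],[1,99]))
S=cv2.cvtColor(d['image'],cv2.COLOR_BGR2HSV)[...,1].ravel()
m=(S>90)&(L[:,2]>.025)&(L[:,2]<.07)&(L[:,0]>.02)&(L[:,0]<.15)&(abs(L[:,1]-.06)<.06)
print('potatoes local',m.sum(), np.percentile(L[m],[1,50,99],axis=0).round(3).tolist())
E
```

```text
t: 5.1
tcp_pos: [0.4357, 0.178, 0.2228]
tool_rot: [0.994, 0.067, 0.09, -0.012]
force: [-0.8, -0.2, -1.8]
finger_gap: 0.264
gripper_force: 108.8
lip world [0.5715 0.198  0.1014] tray [0.0077 0.0534 0.1014] yaw,pitch [7.83 4.56 0.63] F [-0.8 -0.2 -1.8] t 5.1
dp mm [  3.3  -1.4 -82.8] rot [-0.55 -0.64 -0.09] | n 3 per row dp [0.037, -0.016, -0.92] ang [-0.18, -0.21, -0.03]
lip by camera 0.00742651697696605 [0.0018501  0.10554931]
potatoes local 3458 [[0.04, 0.027, 0.034], [0.056, 0.055, 0.051], [0.078, 0.083, 0.058]]
```

View pics/w2.png

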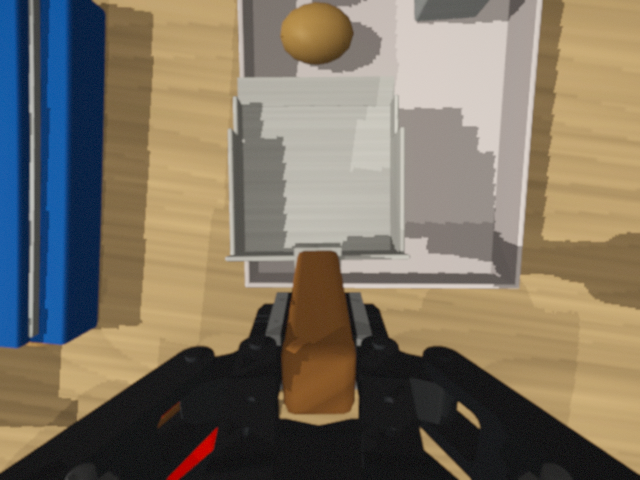

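The wrist view shows the scoop lined up with the tray, its lip at row ~78 and potato_b just ahead at (316,33). I'll lower it.

```bash
python3 -m crank '[{"dp":[0.03,-0.02,-0.9],"angular":[-0.2,-0.1,0]},{"dp":[0.03,-0.02,-0.9],"angular":[-0.2,-0.1,0]},{"dp":[0.03,-0.02,-0.8],"angular":[-0.2,-0.1,0]},{"dp":[0,0,0],"angular":[0,0,0]},{"dp":[0,0,-0.1],"angular":[0,0,0]},{"dp":[0,0,0],"angular":[0,0,0]}]'
python3 -c "
from h import *
lipnow()"
```

```text
t: 5.75
tcp_pos: [0.4406, 0.1755, 0.144]
tool_rot: [0.993, 0.066, 0.095, -0.006]
force: [0.1, 0.3, -2.1]
finger_gap: 0.268
gripper_force: 108.9
lip world [0.5777 0.1937 0.0239] tray [0.0133 0.0484 0.0239] yaw,pitch [7.59 4.05 0.01] F [ 0.1  0.3 -2.1] t 5.75
```

```bash
python3 -m crank '[{"dp":[0,0,-0.15],"angular":[0,0,0]},{"dp":[0,0,-0.15],"angular":[0,0,0]},{"dp":[0,0,0],"angular":[0,0,0]}]'
python3 -m crank '[{"dp":[0,0,-0.05],"angular":[0,0,0]},{"dp":[0,0,0],"angular":[0,0,0]}]'
python3 -m crank '[{"dp":[0,0,-0.05],"angular":[0,0,0]},{"dp":[0,0,0],"angular":[0,0,0]}]'
python3 -c "
from h import *
lipnow()"
```

```text
t: 6.05
tcp_pos: [0.4397, 0.1759, 0.1344]
tool_rot: [0.993, 0.066, 0.095, -0.006]
force: [-0.3, -0.1, -1.8]
finger_gap: 0.267
gripper_force: 108.9
t: 6.25
tcp_pos: [0.44, 0.176, 0.1332]
tool_rot: [0.993, 0.067, 0.095, -0.006]
force: [-1.0, 0.2, 1.1]
finger_gap: 0.266
gripper_force: 109.6
t: 6.45
tcp_pos: [0.4397, 0.176, 0.1322]
tool_rot: [0.993, 0.067, 0.095, -0.006]
force: [-5.1, -0.6, 8.5]
finger_gap: 0.268
gripper_force: 110.7
lip world [0.5769 0.1945 0.0121] tray [0.0126 0.0493 0.0121] yaw,pitch [ 7.69  4.03 -0.  ] F [-5.1 -0.6  8.5] t 6.45
```

```bash
python3 -m crank '[{"dp":[0.165,0.022,0],"angular":[0,0,0]},{"dp":[0.165,0.022,0],"angular":[0,0,0]},{"dp":[0.165,0.022,0],"angular":[0,0,0]},{"dp":[0.165,0.022,0],"angular":[0,0,0]},{"dp":[0.165,0.022,0],"angular":[0,0,0]},{"dp":[0.165,0.022,0],"angular":[0,0,0]},{"dp":[0.165,0.022,0],"angular":[0,0,0]},{"dp":[0.165,0.022,0],"angular":[0,0,0]},{"dp":[0.165,0.022,0],"angular":[0,0,0]},{"dp":[0.165,0.022,0],"angular":[0,0,0]},{"dp":[0.165,0.022,0],"angular":[0,0,0]},{"dp":[0.165,0.022,0],"angular":[0,0,0]}]'
cat > look.py <<'E'
from h import *
import sys
lipnow()
for n in('scene','wrist'):
    d=snap(n)
    v,u=np.mgrid[0:480,0:640]; p=pts(d,np.c_[u.ravel(),v.ravel()])
    L=R.from_euler('z',-7.7,degrees=True).apply(p-[.571,.144,0])
    h=cv2.cvtColor(d['image'],cv2.COLOR_BGR2HSV).reshape(-1,3)
    m=(d['range_z'].ravel()>0)&(h[:,1]>90)&(h[:,0]<25)&(L[:,2]>.02)&(L[:,2]<.075)&(L[:,0]>-.02)&(L[:,0]<.149)&(abs(L[:,1]-.05)<.06)
    im=(m.reshape(480,640)*255).astype(np.uint8); k,lab,st,_=cv2.connectedComponentsWithStats(im)
    for b in range(1,k):
        if st[b,4]>60: q=L[lab.ravel()==b]; print(n,st[b,4],'min',q.min(0).round(3),'max',q.max(0).round(3))
    if len(sys.argv)>1 and n==sys.argv[2]: cv2.imwrite(sys.argv[1],d['image'] if n=='wrist' else cv2.resize(d['image'][240:420,240:440],None,fx=3,fy=3))
E
python3 look.py
```

```text
t: 7.65
tcp_pos: [0.4985, 0.1839, 0.1324]
tool_rot: [0.993, 0.067, 0.095, -0.006]
force: [-6.6, -0.7, 9.4]
finger_gap: 0.271
gripper_force: 110.8
lip world [0.6355 0.2024 0.0121] tray [0.0717 0.0493 0.0121] yaw,pitch [ 7.69  4.12 -0.  ] F [-6.6 -0.7  9.4] t 7.65
scene 777 min [0.059 0.029 0.028] max [0.145 0.088 0.063]
wrist 7278 min [0.055 0.024 0.026] max [0.111 0.086 0.06 ]
```

```bash
python3 -m crank '[{"dp":[0.165,0.022,0],"angular":[0,0,0]},{"dp":[0.165,0.022,0],"angular":[0,0,0]},{"dp":[0.165,0.022,0],"angular":[0,0,0]},{"dp":[0.165,0.022,0],"angular":[0,0,0]},{"dp":[0.165,0.022,0],"angular":[0,0,0]},{"dp":[0.165,0.022,0],"angular":[0,0,0]},{"dp":[0.165,0.022,0],"angular":[0,0,0]},{"dp":[0.165,0.022,0],"angular":[0,0,0]}]'
python3 look.py pics/l2.png scene
```

```text
t: 8.55
tcp_pos: [0.5384, 0.1893, 0.1325]
tool_rot: [0.993, 0.067, 0.095, -0.006]
force: [-5.9, -1.2, 9.3]
finger_gap: 0.266
gripper_force: 111.0
lip world [0.6753 0.2078 0.0122] tray [0.1119 0.0492 0.0122] yaw,pitch [ 7.69  4.11 -0.  ] F [-5.9 -1.2  9.3] t 8.55
scene 760 min [0.066 0.028 0.021] max [0.146 0.089 0.067]
wrist 12282 min [0.059 0.024 0.031] max [0.145 0.088 0.064]
wrist 98 min [-0.003  0.038  0.07 ] max [-0.001  0.06   0.075]
```

View pics/l2.png

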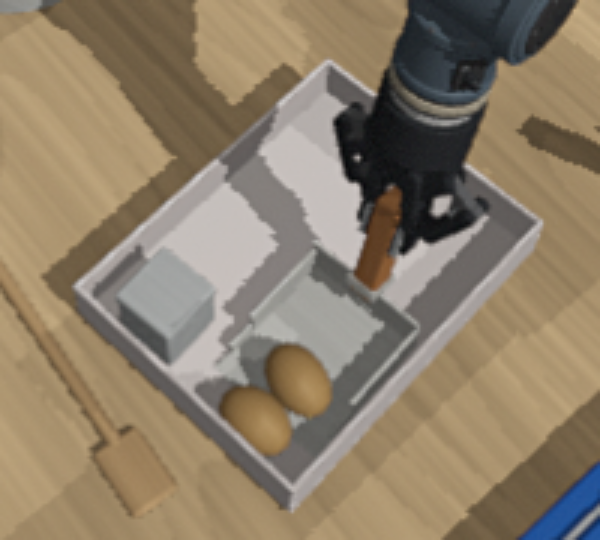

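Both potatoes are riding onto the pan, at (298,380) and (257,420), and the tin is untouched at (165,305). I continue to the wall.

```bash
python3 -m crank '[{"dp":[0.165,0.022,0],"angular":[0,0,0]},{"dp":[0.165,0.022,0],"angular":[0,0,0]},{"dp":[0.165,0.022,0],"angular":[0,0,0]},{"dp":[0.165,0.022,0],"angular":[0,0,0]},{"dp":[0.165,0.022,0],"angular":[0,0,0]},{"dp":[0.165,0.022,0],"angular":[0,0,0]},{"dp":[0.1,0.013,0],"angular":[0,0,0]},{"dp":[0,0,0],"angular":[0,0,0]}]'
python3 look.py
python3 - <<'E'
from h import *
# tilt mouth up about the back-bottom edge (scoop x=-60), from pitch 4 to -20; back edge lowered to 14 mm floor
def pose(back,pitch):
    g=np.array(back)+R.from_euler('ZY',[7.7,pitch],degrees=True).apply([-.024,0,.112]); return tcp(g,7.7,pitch)
s=sense(); p0=np.array(s['tcp_pos']); r0=R.from_quat(s['tool_rot'])
c=R.from_euler('ZY',[7.7,4],degrees=True)
lip=p0-.002*r0.as_matrix()[:,2]+c.apply([.147,0,-.112]); l=R.from_euler('z',-7.7,degrees=True).apply(lip-[.571,.144,0])
# A: pivot about lip to level, B: pivot back edge while raising it
A=from_lip(tray(l[0],l[1],.0135),7.7,0); go(*A)
prev=A
for k,pt in enumerate((-8,-16,-22)):
    b=tray(l[0]-.123+.001*k,l[1],.0145+.003*k); n=pose(b,pt); go(*n,*prev); prev=n
E
```

```text
t: 9.45
tcp_pos: [0.5727, 0.1934, 0.1311]
tool_rot: [0.993, 0.066, 0.095, -0.006]
force: [0.9, 0.3, -3.2]
finger_gap: 0.269
gripper_force: 109.1
lip world [0.7098 0.2118 0.0109] tray [0.1466 0.0486 0.0109] yaw,pitch [7.63 4.06 0.01] F [ 0.9  0.3 -3.2] t 9.45
scene 769 min [0.064 0.027 0.02 ] max [0.147 0.095 0.069]
wrist 11876 min [0.061 0.023 0.02 ] max [0.148 0.099 0.065]
wrist 122 min [0.03  0.037 0.069] max [0.033 0.059 0.075]
dp mm [-8.  -1.1 -7.5] rot [ 0.54 -4.05  0.05] | n 1 per row dp [-0.265, -0.036, -0.25] ang [0.54, -4.05, 0.05]
dp mm [-15.   -2.   -3.3] rot [ 1.07 -7.93 -0.  ] | n 1 per row dp [-0.498, -0.067, -0.111] ang [1.07, -7.93, -0.0]
dp mm [-13.2  -1.8  -3.4] rot [ 1.07 -7.93  0.  ] | n 1 per row dp [-0.441, -0.06, -0.113] ang [1.07, -7.93, 0.0]
dp mm [-9.  -1.2 -3.1] rot [ 0.8  -5.95 -0.  ] | n 1 per row dp [-0.3, -0.041, -0.102] ang [0.8, -5.95, -0.0]
```

```bash
python3 -m crank '[{"dp":[-0.13,-0.018,-0.1],"angular":[0.27,-2,0]},{"dp":[-0.13,-0.018,-0.08],"angular":[0.27,-2,0]},{"dp":[-0.17,-0.022,-0.037],"angular":[0.36,-2.64,0]},{"dp":[-0.17,-0.022,-0.037],"angular":[0.36,-2.64,0]},{"dp":[-0.16,-0.022,-0.037],"angular":[0.36,-2.64,0]},{"dp":[-0.147,-0.02,-0.037],"angular":[0.36,-2.64,0]},{"dp":[-0.147,-0.02,-0.037],"angular":[0.36,-2.64,0]},{"dp":[-0.147,-0.02,-0.037],"angular":[0.36,-2.64,0]},{"dp":[-0.15,-0.02,-0.03],"angular":[0.4,-2.98,0]},{"dp":[-0.15,-0.02,-0.03],"angular":[0.4,-2.98,0]},{"dp":[0,0,0],"angular":[0,0,0]}]'
python3 look.py pics/l3.png scene
```

```text
t: 10.65
tcp_pos: [0.5513, 0.1935, 0.1578]
tool_rot: [0.955, 0.065, 0.287, -0.022]
force: [0.8, -0.5, -2.4]
finger_gap: 0.266
gripper_force: 108.9
lip world [0.7234 0.2177 0.0997] tray [0.1609 0.0526 0.0997] yaw,pitch [  7.78 -18.44   0.34] F [ 0.8 -0.5 -2.4] t 10.65
```

View pics/l3.png

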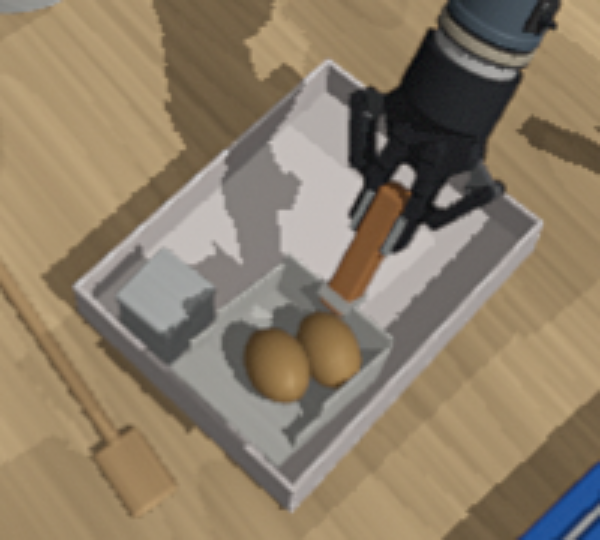

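Both potatoes sit against the pan's back wall, at (277,365) and (330,350). The tin is untouched. I need to see why the TCP ended up higher than commanded.

```bash
python3 -c "
from h import *
print(sense()['q'].round(3))
pot=np.array([.5595,-.3275,0]); p0=np.array(sense()['tcp_pos'])
lipnow()
for yaw in(-30,-60,-90):
    f=R.from_euler('z',yaw,degrees=True).apply([1,0,0])
    a=from_lip(pot-.03*f+[0,0,.17],yaw,-18); b=from_lip(pot-.03*f+[0,0,.115],yaw,60)
    print(yaw,a[0].round(3),b[0].round(3),b[1].as_matrix()[:,2].round(2))
"
```

```text
[ 1.460e-01  5.340e-01  2.026e+00 -2.410e-01  2.000e-03  1.823e+00]
lip world [0.7217 0.2172 0.0971] tray [0.1591 0.0524 0.0971] yaw,pitch [  7.77 -18.18   0.33] F [-0.4 -0.  -3. ] t 10.75
-30 [ 0.383 -0.226  0.229] [ 0.553 -0.324  0.297] [-0.61  0.35 -0.71]
-60 [ 0.458 -0.151  0.229] [ 0.556 -0.321  0.297] [-0.35  0.61 -0.71]
-90 [ 0.56  -0.124  0.229] [ 0.56  -0.32   0.297] [-0.    0.71 -0.71]
```

The wrist joint q5 reached its lower limit of 0, which forced the tool upward harmlessly. Next I lift, then carry over to the pot with yaw -30.

```bash
python3 -m crank '[{"dp":[0,0,0.3],"angular":[0,0.5,0]},{"dp":[0,0,0.6],"angular":[-0.1,1,0]},{"dp":[0,0,0.8],"angular":[-0.1,1,0]},{"dp":[0,0,0.8],"angular":[-0.1,1,0]},{"dp":[0,0,0.4],"angular":[0,0.5,0]},{"dp":[0,0,0],"angular":[0,0,0]}]'
python3 - <<'E'
from h import *
lipnow(); print(sense()['q'].round(2))
pot=np.array([.5595,-.3275,0]);f=R.from_euler('z',-30,degrees=True).apply([1,0,0])
p,r=from_lip(pot-.04*f+[0,0,.19],-30,-14); go(p,r,slow=24)
E
```

```text
t: 11.35
tcp_pos: [0.5508, 0.1929, 0.2428]
tool_rot: [0.965, 0.065, 0.254, -0.021]
force: [-0.3, 0.1, -3.1]
finger_gap: 0.269
gripper_force: 108.9
lip world [0.7185 0.2164 0.1728] tray [0.1559 0.052  0.1728] yaw,pitch [  7.67 -14.47   0.5 ] F [-0.3  0.1 -3.1] t 11.35
[0.14 0.36 1.91 0.01 0.36 1.57]
dp mm [-172.1 -416.    18.6] rot [ -0.39   0.57 -37.79] | n 19 per row dp [-0.302, -0.73, 0.033] ang [-0.02, 0.03, -1.99]
```

```bash
python3 -m crank '[{"dp":[-0.15,-0.36,0.03],"angular":[0,0,-1]},{"dp":[-0.302,-0.73,0.03],"angular":[0,0,-2]},{"dp":[-0.302,-0.73,0.03],"angular":[0,0,-2]},{"dp":[-0.302,-0.73,0.03],"angular":[0,0,-2]},{"dp":[-0.302,-0.73,0.03],"angular":[0,0,-2]},{"dp":[-0.302,-0.73,0.03],"angular":[0,0,-2]},{"dp":[-0.302,-0.73,0.03],"angular":[0,0,-2]},{"dp":[-0.302,-0.73,0.03],"angular":[0,0,-2]},{"dp":[-0.302,-0.73,0.03],"angular":[0,0,-2]},{"dp":[-0.302,-0.73,0.03],"angular":[0,0,-2]},{"dp":[-0.302,-0.73,0.03],"angular":[0,0,-2]},{"dp":[-0.302,-0.73,0.03],"angular":[0,0,-2]},{"dp":[-0.302,-0.73,0.03],"angular":[0,0,-2]},{"dp":[-0.302,-0.73,0.03],"angular":[0,0,-2]},{"dp":[-0.302,-0.73,0.03],"angular":[0,0,-2]},{"dp":[-0.302,-0.73,0.03],"angular":[0,0,-2]},{"dp":[-0.302,-0.73,0.03],"angular":[0,0,-2]},{"dp":[-0.302,-0.73,0.03],"angular":[0,0,-2]},{"dp":[-0.302,-0.73,0.03],"angular":[0,0,-2]},{"dp":[-0.15,-0.36,0.03],"angular":[0,0,-0.8]}]'
cat > pour.py <<'E'
from h import *
lipnow(); print(sense()['q'].round(2))
d=snap('scene'); v,u=np.mgrid[0:480,0:640]; P=pts(d,np.c_[u.ravel(),v.ravel()]); S=cv2.cvtColor(d['image'],cv2.COLOR_BGR2HSV)[...,1].ravel()
m=(np.hypot(P[:,0]-.56,P[:,1]+.327)<.12)&(P[:,2]>.08)&(P[:,2]<.098)&(S<60); print('pot',m.sum(),cv2.minEnclosingCircle((P[m][:,:2]*1000).astype(np.float32)))
pot=np.array([.5595,-.3275,0]);f=R.from_euler('z',-30,degrees=True).apply([1,0,0])
prev=()
for back,z,pt in((.04,.165,0),(.035,.135,20),(.03,.12,40),(.025,.12,62)):
    n=from_lip(pot-back*f+[0,0,z],-30,pt); go(*n,*prev,slow=15); prev=n
E
python3 pour.py
```

```text
t: 13.35
tcp_pos: [0.3754, -0.2245, 0.2571]
tool_rot: [0.934, -0.253, 0.243, 0.062]
force: [0.3, -0.5, -2.7]
finger_gap: 0.263
gripper_force: 109.0
lip world [ 0.5215 -0.309   0.1858] tray [-0.1098 -0.4423  0.1858] yaw,pitch [-30.35 -14.03   0.45] F [ 0.3 -0.5 -2.7] t 13.35
[-0.93  0.14  2.21  0.55  0.38  0.7 ]
pot 398 ((564.187744140625, -316.3731689453125), 113.94591522216797)
dp mm [22.4 -8.6 17.6] rot [ 6.77 12.39  0.34] | n 2 per row dp [0.374, -0.143, 0.293] ang [3.38, 6.19, 0.17]
dp mm [ 44.6 -25.7  13.5] rot [10.   17.32  0.  ] | n 4 per row dp [0.372, -0.214, 0.112] ang [2.5, 4.33, 0.0]
dp mm [ 55.  -31.8   9.9] rot [10.   17.32  0.  ] | n 5 per row dp [0.367, -0.212, 0.066] ang [2.0, 3.46, 0.0]
dp mm [ 64.8 -37.4   2.5] rot [11.   19.05  0.  ] | n 5 per row dp [0.432, -0.25, 0.017] ang [2.2, 3.81, 0.0]
```

```bash
python3 -m crank '[{"dp":[0.25,-0.1,0.2],"angular":[2.2,4,0.1]},{"dp":[0.25,-0.1,0.2],"angular":[2.2,4,0.1]},{"dp":[0.25,-0.1,0.2],"angular":[2.2,4,0.1]},{"dp":[0.372,-0.214,0.112],"angular":[2.5,4.33,0]},{"dp":[0.372,-0.214,0.112],"angular":[2.5,4.33,0]},{"dp":[0.372,-0.214,0.112],"angular":[2.5,4.33,0]},{"dp":[0.372,-0.214,0.112],"angular":[2.5,4.33,0]},{"dp":[0,0,0],"angular":[0,0,0]}]'
python3 pour.py
```

```text
t: 14.2
tcp_pos: [0.4466, -0.259, 0.2875]
tool_rot: [0.966, -0.257, -0.031, -0.012]
force: [-0.9, -0.6, -2.1]
finger_gap: 0.27
gripper_force: 109.0
lip world [ 0.5368 -0.3094  0.1362] tray [-0.0946 -0.4447  0.1362] yaw,pitch [-29.68  18.76   0.46] F [-0.9 -0.6 -2.1] t 14.2
[-0.74  0.36  1.61 -0.01  1.24  1.36]
pot 349 ((571.8803100585938, -326.5309143066406), 107.53572845458984)
dp mm [-46.7  23.1 -12.1] rot [ -9.83 -16.15  -0.26] | n 4 per row dp [-0.389, 0.192, -0.101] ang [-2.46, -4.04, -0.06]
dp mm [ 44.6 -25.7  13.5] rot [10.   17.32  0.  ] | n 4 per row dp [0.372, -0.214, 0.112] ang [2.5, 4.33, 0.0]
dp mm [ 55.  -31.8   9.9] rot [10.   17.32  0.  ] | n 5 per row dp [0.367, -0.212, 0.066] ang [2.0, 3.46, 0.0]
dp mm [ 64.8 -37.4   2.5] rot [11.   19.05  0.  ] | n 5 per row dp [0.432, -0.25, 0.017] ang [2.2, 3.81, 0.0]
```

```bash
python3 -m crank '[{"dp":[0.36,-0.23,0.06],"angular":[2,3.5,0]},{"dp":[0.36,-0.23,0.06],"angular":[2,3.5,0]},{"dp":[0.36,-0.23,0.06],"angular":[2,3.5,0]},{"dp":[0.36,-0.23,0.06],"angular":[2,3.5,0]},{"dp":[0.36,-0.23,0.06],"angular":[2,3.5,0]},{"dp":[0.36,-0.22,0.02],"angular":[2.2,3.8,0]},{"dp":[0.36,-0.22,0.02],"angular":[2.2,3.8,0]},{"dp":[0.36,-0.22,0.02],"angular":[2.2,3.8,0]},{"dp":[0.36,-0.22,0.02],"angular":[2.2,3.8,0]},{"dp":[0.36,-0.22,0.02],"angular":[2.2,3.8,0]},{"dp":[0,0,0],"angular":[0,0,0]},{"dp":[0,0,0],"angular":[0,0,0]},{"dp":[0,0,0],"angular":[0,0,0]},{"dp":[0,0,0],"angular":[0,0,0]}]'
python3 - <<'E'
from h import *
lipnow()
d=snap('scene'); a=d['image'][110:290,140:340]; d=snap('top'); b=d['image'][120:300,320:520]
cv2.imwrite('pics/p1.png',cv2.resize(np.hstack([a,b]),None,fx=2,fy=2))
E
```

```text
t: 15.65
tcp_pos: [0.5513, -0.3241, 0.3023]
tool_rot: [0.89, -0.238, -0.375, -0.104]
force: [-1.2, -0.5, -2.1]
finger_gap: 0.263
gripper_force: 109.0
lip world [ 0.5305 -0.3106  0.1208] tray [-0.1011 -0.4451  0.1208] yaw,pitch [-29.47  60.86   0.79] F [-1.2 -0.5 -2.1] t 15.65
```

View pics/p1.png

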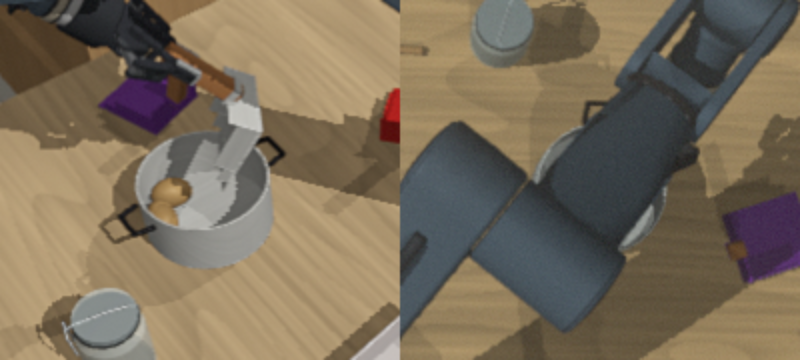

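Both potatoes are in the pot, seen at (170,190) and (160,215) in the left half, and the scoop is empty. I level it and carry it back to where it stood.

```bash
python3 - <<'E'
from h import *
pot=np.array([.5595,-.3275,0]);f=R.from_euler('z',-30,degrees=True).apply([1,0,0])
a=from_lip(pot-.05*f+[0,0,.2],-30,0); go(*a,slow=30)
O=np.array([.570,-.0957,0]); c=R.from_euler('z',11.2,degrees=True).apply([-.084,0,.112])+O
b=tcp(c+[0,0,.1],11.2,0); go(*b,*a,slow=30); e=tcp(c+[0,0,.012],11.2,0); go(*e,*b,slow=30)
E
```

```text
dp mm [-162.2   95.     7.8] rot [-30.81 -52.5   -0.06] | n 8 per row dp [-0.676, 0.396, 0.033] ang [-3.85, -6.56, -0.01]
dp mm [  98.8  117.3 -100. ] rot [ 0.  -0.  41.2] | n 7 per row dp [0.47, 0.559, -0.476] ang [0.0, -0.0, 5.89]
dp mm [  0.   0. -88.] rot [0. 0. 0.] | n 3 per row dp [0.0, 0.0, -0.978] ang [0.0, 0.0, 0.0]
```

```bash
python3 -m crank '[{"dp":[-0.3,0.2,0.6],"angular":[-1.9,-3.3,0]},{"dp":[-0.676,0.396,0.1],"angular":[-3.85,-6.56,0]},{"dp":[-0.676,0.396,0],"angular":[-3.85,-6.56,0]},{"dp":[-0.676,0.396,0],"angular":[-3.85,-6.56,0]},{"dp":[-0.676,0.396,0],"angular":[-3.85,-6.56,0]},{"dp":[-0.676,0.396,0],"angular":[-3.85,-6.56,0]},{"dp":[-0.676,0.396,-0.1],"angular":[-3.85,-6.56,0]},{"dp":[-0.676,0.396,-0.1],"angular":[-3.85,-6.56,0]},{"dp":[-0.3,0.2,-0.2],"angular":[-1.9,-3.3,0]},{"dp":[0,0,0],"angular":[0,0,0]},{"dp":[0.47,0.559,0],"angular":[0,0,5.89]},{"dp":[0.47,0.559,0],"angular":[0,0,5.89]},{"dp":[0.47,0.559,0],"angular":[0,0,5.89]},{"dp":[0.47,0.559,0],"angular":[0,0,5.89]},{"dp":[0.47,0.559,0],"angular":[0,0,5.89]},{"dp":[0.47,0.559,0],"angular":[0,0,5.89]},{"dp":[0.47,0.559,0],"angular":[0,0,5.89]},{"dp":[0,0,0],"angular":[0,0,0]}]'
python3 - <<'E'
from h import *
lipnow()
O=np.array([.570,-.0957,0]); c=R.from_euler('z',11.2,degrees=True).apply([-.084,0,.112])+O
e=tcp(c+[0,0,.012],11.2,0); go(*e,slow=30)
# check how level the scoop really is: fit pan floor by wrist depth
d=snap('wrist'); v,u=np.mgrid[0:480,0:640]; P=pts(d,np.c_[u.ravel(),v.ravel()])
s=sense(); rr=R.from_euler('z',-11.2,degrees=True); lip=c+rr.inv().apply([.147,0,-.112])
g=np.array(s['tcp_pos']); L=rr.apply(P-g); zz=g[2]-.110
m=(L[:,0]>.04)&(L[:,0]<.13)&(abs(L[:,1])<.04)&(abs(P[:,2]-zz)<.03)
A=np.c_[L[m][:,:2],np.ones(m.sum())]; print('slopes deg',np.degrees(np.linalg.lstsq(A,P[m][:,2],rcond=None)[0][:2]),m.sum(),'floor z',np.median(P[m][:,2]),zz)
E
```

```text
t: 17.55
tcp_pos: [0.4934, -0.1117, 0.3107]
tool_rot: [0.987, 0.099, 0.129, -0.013]
force: [-0.4, -1.1, -2.4]
finger_gap: 0.267
gripper_force: 109.3
lip world [ 0.6368 -0.0826  0.2004] tray [ 0.0348 -0.2334  0.2004] yaw,pitch [11.51  0.09 -0.02] F [-0.4 -1.1 -2.4] t 17.55
dp mm [  -5.3   -0.2 -188.6] rot [ 0.03 -0.08 -0.31] | n 7 per row dp [-0.025, -0.001, -0.898] ang [0.0, -0.01, -0.04]
slopes deg [0.72667294 0.07078539] 15159 floor z 0.20330784558476553 0.20033895097583432
```

```bash
python3 -m crank '[{"dp":[-0.03,0,-0.9],"angular":[0,0,0]},{"dp":[-0.03,0,-0.9],"angular":[0,0,0]},{"dp":[-0.03,0,-0.9],"angular":[0,0,0]},{"dp":[-0.03,0,-0.9],"angular":[0,0,0]},{"dp":[-0.03,0,-0.9],"angular":[0,0.3,0]},{"dp":[-0.03,0,-0.9],"angular":[0,0.3,0]},{"dp":[0,0,-0.6],"angular":[0,0,0]},{"dp":[0,0,-0.2],"angular":[0,0,0]},{"dp":[0,0,0],"angular":[0,0,0]},{"dp":[0,0,0],"angular":[0,0,0]}]'
python3 -m crank '[{"dp":[0,0,-0.06],"angular":[0,0,0]},{"dp":[0,0,-0.06],"angular":[0,0,0]},{"dp":[0,0,0],"angular":[0,0,0]}]'
python3 -c "
from h import *
lipnow()"
```

```text
t: 18.6
tcp_pos: [0.4861, -0.1127, 0.1246]
tool_rot: [0.987, 0.097, 0.124, -0.013]
force: [-0.3, -0.5, -1.1]
finger_gap: 0.264
gripper_force: 109.1
t: 18.9
tcp_pos: [0.4854, -0.112, 0.1206]
tool_rot: [0.987, 0.098, 0.124, -0.013]
force: [-0.4, -0.4, -1.3]
finger_gap: 0.268
gripper_force: 109.1
lip world [ 0.6277 -0.0833  0.0088] tray [ 0.0257 -0.2329  0.0088] yaw,pitch [11.31  0.69  0.11] F [-0.4 -0.4 -1.3] t 18.9
```

```bash
python3 -m crank '[{"dp":[0,0,-0.1],"angular":[0,0,0]},{"dp":[0,0,-0.1],"angular":[0,0,0]},{"dp":[0,0,0],"angular":[0,0,0]}]'
python3 -m crank '[{"dp":[0,0,-0.05],"angular":[0,0,0]},{"dp":[0,0,0],"angular":[0,0,0]}]'
python3 -m crank '[{"dp":[0,0,-0.03],"angular":[0,0,0]},{"dp":[0,0,0],"angular":[0,0,0]}]'
```

```text
t: 19.2
tcp_pos: [0.485, -0.1118, 0.1138]
tool_rot: [0.987, 0.098, 0.123, -0.014]
force: [-0.1, -0.8, -2.2]
finger_gap: 0.264
gripper_force: 109.1
t: 19.4
tcp_pos: [0.4851, -0.1119, 0.1125]
tool_rot: [0.987, 0.098, 0.123, -0.014]
force: [0.3, 0.4, -1.9]
finger_gap: 0.269
gripper_force: 109.1
t: 19.6
tcp_pos: [0.4852, -0.1119, 0.1117]
tool_rot: [0.987, 0.098, 0.123, -0.014]
force: [-0.6, -0.9, -2.5]
finger_gap: 0.267
gripper_force: 109.1
```

```bash
python3 -m crank '[{"dp":[0,0,-0.04],"angular":[0,0,0]},{"dp":[0,0,0],"angular":[0,0,0]}]'
python3 -m crank '[{"dp":[0,0,-0.03],"angular":[0,0,0]},{"dp":[0,0,0],"angular":[0,0,0]}]'
```

```text
t: 19.8
tcp_pos: [0.4852, -0.1118, 0.1112]
tool_rot: [0.987, 0.098, 0.124, -0.013]
force: [-2.2, 0.6, 4.8]
finger_gap: 0.27
gripper_force: 110.1
t: 20.0
tcp_pos: [0.4851, -0.1117, 0.1111]
tool_rot: [0.987, 0.098, 0.124, -0.013]
force: [-5.1, 1.5, 12.8]
finger_gap: 0.271
gripper_force: 111.3
```

Contact. I open, then retreat along the handle.

```bash
python3 -m crank '[{"dp":[0,0,0.02],"angular":[0,0,0]},{"dp":[0,0,0],"angular":[0,0,0]},{"dp":[0,0,0],"angular":[0,0,0]},{"dp":[0,0,0],"angular":[0,0,0]},{"dp":[0,0,0],"angular":[0,0,0]},{"dp":[0,0,0],"angular":[0,0,0]},{"dp":[0,0,0],"angular":[0,0,0]},{"dp":[0,0,0],"angular":[0,0,0]}]' 0 20
python3 -m crank '[{"dp":[-0.1,-0.02,0.39],"angular":[0,0,0]},{"dp":[-0.2,-0.04,0.77],"angular":[0,0,0]},{"dp":[-0.2,-0.04,0.77],"angular":[0,0,0]},{"dp":[-0.2,-0.04,0.77],"angular":[0,0,0]},{"dp":[-0.2,-0.04,0.77],"angular":[0,0,0]},{"dp":[-0.2,-0.04,0.9],"angular":[0,0,0]},{"dp":[-0.2,-0.04,0.9],"angular":[0,0,0]},{"dp":[0,0,0],"angular":[0,0,0]},{"dp":[0,0,0],"angular":[0,0,0]}]'
python3 - <<'E'
from h import *
d=snap('scene'); cv2.imwrite('pics/f.png',d['image'])
v,u=np.mgrid[0:480,0:640]; P=pts(d,np.c_[u.ravel(),v.ravel()]); S=cv2.cvtColor(d['image'],cv2.COLOR_BGR2HSV)[...,1].ravel()
m=(np.hypot(P[:,0]-.56,P[:,1]+.327)<.13)&(P[:,2]>.08)&(P[:,2]<.1)&(S<60); print('pot',cv2.minAreaRect((P[m][:,:2]*1000).astype(np.float32)))
d=snap('wrist'); P=pts(d,np.c_[u.ravel(),v.ravel()])
L=R.from_euler('z',-11.2,degrees=True).apply(P-[.568,-.0955,0])
m=(abs(L[:,0])<.04)&(abs(L[:,1])<.04); print('pan z at back/front',[np.median(P[m&(abs(L[:,0]-k)<.01)][:,2]).round(4) for k in(-.03,.035)])
E
```

```text
t: 20.8
tcp_pos: [0.4852, -0.112, 0.1102]
tool_rot: [0.987, 0.098, 0.123, -0.013]
force: [0.1, -0.2, -0.0]
finger_gap: 1.003
gripper_force: 0.0
t: 21.7
tcp_pos: [0.4459, -0.1198, 0.2693]
tool_rot: [0.987, 0.098, 0.124, -0.013]
force: [0.2, -0.6, -0.0]
finger_gap: 0.996
gripper_force: 0.0
pot ((558.523193359375, -324.147705078125), (210.51687622070312, 193.2338409423828), 40.548988342285156)
pan z at back/front [np.float64(0.0028), np.float64(0.0027)]
```

View pics/f.png

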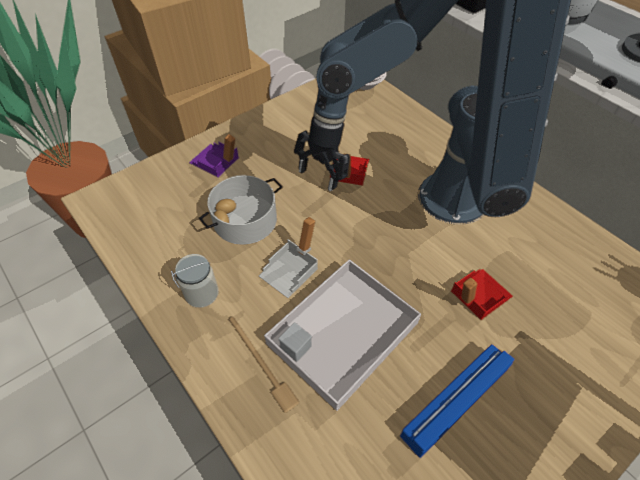

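The final view shows both potatoes in the pot at (225,208) and the scoop flat on the counter at (288,267), released. The tin is standing at (294,341), and the pot, jar, wrap holder and spoon are where they were.

```bash
python3 -c "
from station import order
print(order.sign_off())"
```

```text
the job is handed in; nothing more can be done
None
```

The job is handed in at about 22 s on the robot clock: both potatoes went into the pot in one scoopful, the scoop is flat on the counter and released, the tin is still standing in the tray, and the last picture shows the pot, jar, wrap holder and spoon where they were.

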